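# Hang the ukulele body on the drying rack without a swing

### The job

Pick the ukulele body up off the bench by the middle of its wooden hanging stick and carry it to the free pair of notches in the drying rack. Stop it above those notches, steady it until it has hung still for two seconds, then lower the stick gently into both notches and let go, leaving the body hanging still. Do not let it touch the freshly varnished body already hanging there or knock the rack, and leave the other loose things on the bench where they are.

Things in the scene. Friction and masses are not known exactly. Their poses are not given: they have to be found in the camera images.
- hanger: Hanging stick: square wooden bar 270 x 18 x 18 mm, 0.06 kg. Origin at its centre, x along it, z up. At the start it is level, centre 27 mm above the bench, carried by the lying body's bail, which pivots freely on the bar's centre line. Grip it across its 18 mm width at its middle: the middle 70 mm is free of the bail, with 45 mm of room between bar and ukulele body.
- uke: Ukulele body without neck, wood: figure-eight outline 225 mm long, 160 mm wide low, 116 mm high up, 55 mm thick; 0.32 kg with its steel wire bail, pivoted on the stick 45 mm either side of its middle; the body begins 60 mm from the stick. Origin at the stick's centre, x along the stick, z from the body's lower end to the stick (up when hanging; level, about +y, while lying), soundboard on -y.
- foot (a point): Middle of the ukulele body's lower end, 285 mm from the stick's centre along uke -z; straight below the stick's centre when it hangs at rest. As the stick is lifted this end drags along the bench, then swings free.
- com (a point): Centre of mass of the hanging body, about 178 mm from the stick's centre along uke -z. The body swings about the stick's line (its x) only, nearly without friction: equivalent simple pendulum 215 mm long, period about 0.93 s; a swing left alone takes about 40 s to die down.
- rack: Fixed plywood drying rack: two level rails 16 mm thick along its y at x = +-118 mm (220 mm clear between), on posts, tops 313 mm above the bench. Origin on the bench under the middle of the free notch pair, x along a stick in the notches, z up. The occupied notches lie at y = +100 mm, rear cross bars at y = +168 mm.
- notch (a point): Where the stick's centre comes to rest in the free notch pair: midway between the rails, 308 mm above the bench. Notches: flat floor 24 mm wide at height 299 mm, 6 mm of upright wall, then flared at 45 degrees to a mouth 40 mm wide at the rail tops.
- entry (a point): Middle of the rack's open end, between the rail ends, 60 mm before the free notches (rack y = -60 mm), 313 mm above the bench. The hanging body goes in here between the rails, moving along the rack's +y with the stick above the rail tops.
- hung: Darker ukulele body of the same size, already hanging in the occupied notches on its own stick, free to swing, freshly varnished. Origin on its swing axis at the middle of its stick, z up, axes as uke. Its near face (the soundboard) is 70 mm from the plane of the free notches.
- spray: Bystander: clear spray bottle with trigger, 75 mm wide, 203 mm tall. Origin under its centre.
- tin: Bystander: flat round steel tin, 92 mm wide, 32 mm tall. Origin under its centre.
- glue: Bystander: small amber glue bottle, 48 mm wide, 110 mm tall. Origin under its centre.
- chisel: Bystander: screwdriver 200 mm long, lying on the bench.
- sandblock: Bystander: cork sanding block 110 x 60 x 35 mm. Origin under its centre.

How it is judged:
By the outcome, as a careful person would: the job done as asked, in the order asked, and still so for the second after the job is handed in, with the robot touching nothing.
It also fails if it takes over 42 s, if anything falls off the work surface, if the arm or the gripper's body presses on something with over 40 N, if the wrist force passes 120 N, or if a joint passes its speed limit or range.

### The arm

A 6-joint arm with a two-finger parallel gripper is mounted at the origin on the work surface. World frame = base frame: x ahead of the robot, y to its left, z up, the work surface at z = 0. Lengths are in m, angles in rad, forces in N, time in s.
With the tool pointing down it reaches from about 0.375 to 0.9 m from the base axis. Payload 3.1 kg.
Tool frame: the origin (TCP) lies midway between the tips of the shut fingers; the grasp point (between the pads) lies 19 mm behind it; z points along the fingers, y is the line along which they close (so a half turn about z gives the same grasp; the last joint's range is limited). The gripper opens to 87 mm and grips with 3 to 60 N. Pads are 19 mm wide; open, the fingers measure 117 mm over their backs; the gripper's body (75 mm by 190 mm) begins 51 mm behind the grasp point.
Start: joints at [1.121, 0.527, 1.433, -0, 1.181, -0.178], TCP at [0.167, 0.602, 0.223] pointing down, gripper open.
Joint ranges: [-3.08, 3.08], [-0.75, 2.2], [0.22, 2.44], [-1.43, 4.57], [0, 2.65], [-2.85, 2.85]. Speed limits (rad/s): [2.79, 2.79, 3.14, 3.14, 3.14, 3.14].

### API

Orientations are given as a unit quaternion [x, y, z, w].
In Python, from rig import robot gives the robot as it stands. The module is installed in compiled form; this text tells all that it offers.
- The arm moves only by the tool play_rows, never from a script. Its arguments are lists of equal length, an entry for each row: "gripper": the closure, from -1 (fully open) to 1 (shut); "delta_pos": the shift along the tool's x, y, z in cm, a list of three; "turn": the turn, a rotation vector about the tool's x, y, z in rad, a list of three. A call has 1 to 12 rows; each row is the pose to reach, as a shift and turn from the pose commanded when the call began, along the tool's axes at that moment; what a row does not reach only later rows make up. A row lasts 1/8 s, in which the tool goes at most 62.5 mm and 10.7 degrees, less where a joint would pass 70% of its speed; a pose out of reach is approached as far as the arm can. A call with a gripper value outside its range is refused whole. The fingers move at their own pace and stop on an object; "squeeze" is the grip in N (left out, the last holds). Time passes only in rows, so rows that repeat a pose let the fingers close. It gives the time, the measured TCP pose, the force, the opening and the grip force at its end, in the units of the state.
- robot.get_obs(): the state, without advancing time (a new reading comes with each control period).
- robot.camera(name): name is "scene" or "top" or "wrist"; returns a dict with "color" (480x640x3 uint8, red, green, blue), "vfov" (degrees; the focal length in pixels is half the picture's height over the tangent of half this angle, whatever the lens; pixels are square), "cx", "cy" (the principal point, pixels), "R" (3x3) and "t" (3): a world point X has camera coordinates R X + t. Camera axes: x right, y down, z forward; pixel columns grow to the right and rows downward; lengths in m; the calibration is good to about 2 mm. A picture is of the moment at which its call begins. There is no depth.
- robot.hand_in(): hands the job in; it is judged then, once.
The state is a dict: "time": time; "q": joint angles; "joint_velocities": joint speeds; "joint_torque": joint torques, N m; "position": TCP position; "tool_rot": TCP orientation; "ft_force": force on the tool from outside, world axes, zero at the start; "moment": the same for the moment, N m; "grip_width": finger opening in m; "grip_force": force on a finger pad.
Only numpy, scipy, OpenCV 4.12 (cv2) and the standard library are available. Lean on these libraries where they do the work, as an engineer would, in place of code of your own. Each camera call takes 0.05 s, during which the arm holds its last target. There are 200 camera calls.

## Working session

There is one attempt and no reset: what is moved stays moved. The work goes in short steps, Python scripts to look and compute and a tool call to move; the robot and the scene stay as the last step left them, time stands still between calls to the robot, and variables do not carry over. Pictures are saved under pics/ and viewed, at most 10 in all, crops included, and the job is handed in when it is done.

Besides the shell and the picture viewer there is one more tool, called after "Call:" by a JSON object that holds its "op" and its "data", one argument or row to a line. play_rows: Moves the arm, as the interface text tells. Its arguments: {"type":"object","properties":{"gripper":{"type":"array","items":{"type":"number"}},"delta_pos":{"type":"array","items":{"type":"array","items":{"type":"number"}}},"turn":{"type":"array","items":{"type":"array","items":{"type":"number"}}},"squeeze":{"type":"number"}},"required":["gripper","delta_pos","turn"]}

```bash
mkdir -p pics; python3 - <<'E'
from rig import robot
import cv2,numpy as np,pickle
d={}
for n in("scene","top","wrist"):
    c=robot.camera(n); d[n]=c
    cv2.imwrite(f"pics/{n}0.png",c["color"][:,:,::-1])
    print(n,c["vfov"],c["cx"],c["cy"],np.round(c["R"],3).tolist(),np.round(c["t"],3))
pickle.dump(d,open("c0.pkl","wb"))
o=robot.get_obs();print(o)
E
```

```text
scene 56.27430733152718 325.02960883186114 233.96782222812394 [[0.823, 0.568, -0.014], [0.422, -0.627, -0.655], [-0.381, 0.533, -0.756]] [-0.405 -0.11   1.597]
top 56.96269874397283 312.3434129914856 231.34651878868172 [[0.012, -1.0, 0.009], [-0.993, -0.013, -0.121], [0.121, -0.007, -0.993]] [-0.063  0.545  1.2  ]
wrist 61.291026957387075 313.7839821035155 245.81589927191214 [[0.268, 0.964, -0.002], [0.933, -0.259, 0.25], [0.24, -0.069, -0.968]] [-0.624 -0.03   0.39 ]
{'time': 0.15, 'q': array([ 1.12148843e+00,  5.28231610e-01,  1.43361428e+00, -4.64949379e-05,
        1.18140031e+00, -1.78546890e-01]), 'joint_velocities': array([-0.0003102 , -0.00356699, -0.00336235, -0.00133387, -0.00103762,
        0.00032697]), 'joint_torque': array([ 5.19093992e-04, -4.40431416e+01, -1.76841635e+01,  6.33392972e-02,
        5.52390015e-02, -8.52065341e-05]), 'position': array([0.16692822, 0.60170781, 0.22180734]), 'tool_rot': array([ 1.34958532e-01,  9.90850902e-01, -7.93001615e-04, -2.34854019e-04]), 'ft_force': array([-0.47358678, -0.32261389, -0.93472306]), 'moment': array([-0.02382205, -0.02969084,  0.00384565]), 'grip_force': 0.0, 'grip_width': 0.08697448788538716}
```

View pics/scene0.png

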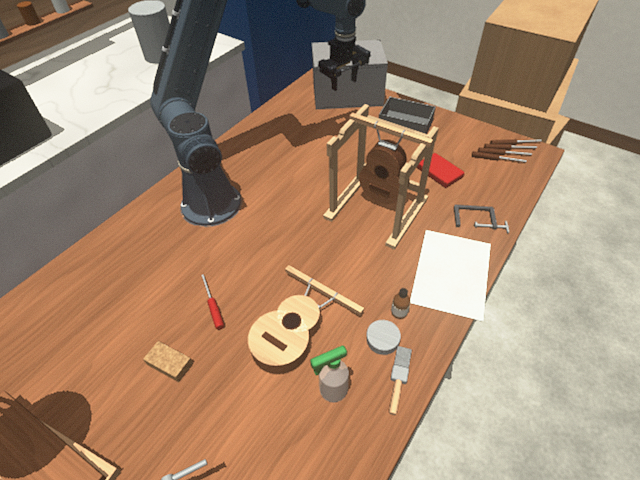

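View pics/top0.png

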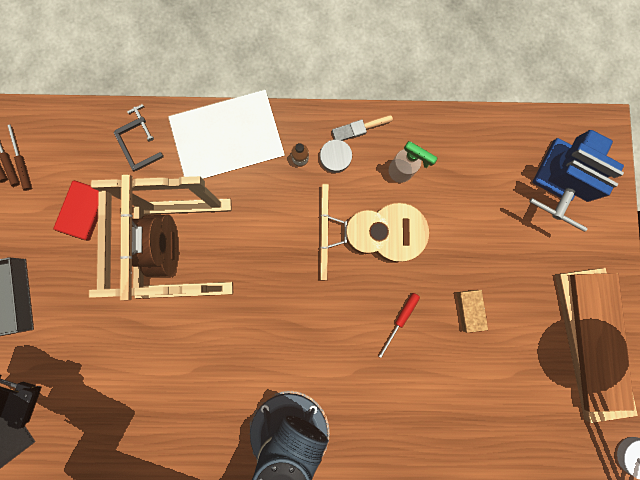

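Scene view: ukulele lies with its stick near (325,290), and the rack is at (385,180) with the dark body in it. Top view: the stick runs from (325,184) to (323,279), with the rack at left (90–232, 180–295). I'll zoom in on the rack in both views and mask the stick.

```bash
cat > h.py <<'E'
import numpy as np,cv2,pickle
def cam(c):
    f=240/np.tan(np.radians(c["vfov"])/2);R=np.array(c["R"]);t=np.array(c["t"]);return f,R,t
def ray(c,p):
    f,R,t=cam(c);d=R.T@np.array([(p[0]-c["cx"])/f,(p[1]-c["cy"])/f,1]);return -R.T@t,d
def plane(c,p,z):
    o,d=ray(c,p);return o+d*(z-o[2])/d[2]
def proj(c,X):
    f,R,t=cam(c);v=R@np.asarray(X,float)+t;return np.array([f*v[0]/v[2]+c["cx"],f*v[1]/v[2]+c["cy"]])
def tri(c1,p1,c2,p2):
    o1,d1=ray(c1,p1);o2,d2=ray(c2,p2);s=np.linalg.lstsq(np.c_[d1,-d2],o2-o1,rcond=None)[0]
    a=o1+s[0]*d1;b=o2+s[1]*d2;return (a+b)/2,np.linalg.norm(a-b)
E
python3 - <<'E'
from h import *
d=pickle.load(open("c0.pkl","rb"))
a=d["top"]["color"][160:310,80:240,::-1];b=d["scene"]["color"][100:250,310:470,::-1]
u=lambda x:cv2.resize(x,None,fx=4,fy=4,interpolation=cv2.INTER_CUBIC)
cv2.imwrite("pics/rt.png",u(a));cv2.imwrite("pics/rs.png",u(b))
for n,r in(("top",(170,290,312,335)),("scene",(255,320,280,370))):
    im=d[n]["color"];s=im[r[0]:r[1],r[2]:r[3]].astype(int)
    m=((s[:,:,0]>170)&(s[:,:,1]>140)&(s[:,:,2]>85)).astype(np.uint8)
    k,l,st,ce=cv2.connectedComponentsWithStats(m)
    for i in range(1,k):
        if st[i,4]>60:
            ys,xs=np.where(l==i);pts=np.c_[xs+r[2],ys+r[0]].astype(np.float32)
            print(n,st[i],cv2.minAreaRect(pts))
t=d["top"]
for nm,p,z in [("sprayb",(403,168),0.0),("spraytop",(420,153),.19),("tin",(336,156),.03),("glue",(299,158),.08),("foot",(428,232),.05),("foot0",(428,232),.0),("stA",(325,184),.036),("stB",(323,279),.036),("chisel tip",(380,356),.01),("chisel h",(416,296),.02)]: print(nm,plane(t,p,z).round(3))
print("topcam",ray(t,(0,0))[0])
E
```

```text
top [  9  14  14  96 621] ((327.7250061035156, 231.55203247070312), (12.982182502746582, 95.10054016113281), 0.9240452647209167)
scene [61  0 24 27 97] ((352.4878234863281, 268.3902587890625), (3.4358224868774414, 34.04588317871094), 38.65980911254883)
scene [68  0 22 26 92] ((359.69415283203125, 268.5235595703125), (4.338609218597412, 32.648033142089844), 40.601295471191406)
scene [  5  10  79  48 592] ((327.8461608886719, 281.76922607421875), (88.06465911865234, 21.085901260375977), 29.744882583618164)
scene [  0  30  53  35 829] ((306.0, 302.0), (52.0, 34.0), 0.0)
scene [ 43  48  23  17 148] ((333.8384704589844, 313.9076843261719), (14.512062072753906, 19.597488403320312), 29.744882583618164)
sprayb [ 0.739 -0.318  0.   ]
spraytop [ 0.726 -0.32   0.19 ]
tin [ 0.763 -0.121  0.03 ]
glue [ 0.741 -0.016  0.08 ]
foot [ 0.546 -0.374  0.05 ]
foot0 [ 0.552 -0.388  0.   ]
stA [ 0.68  -0.09   0.036]
stB [ 0.414 -0.087  0.036]
chisel tip [ 0.205 -0.246  0.01 ]
chisel h [ 0.37  -0.346  0.02 ]
topcam [ 0.39613529 -0.04655912  1.2574478 ]
```

View pics/rt.png

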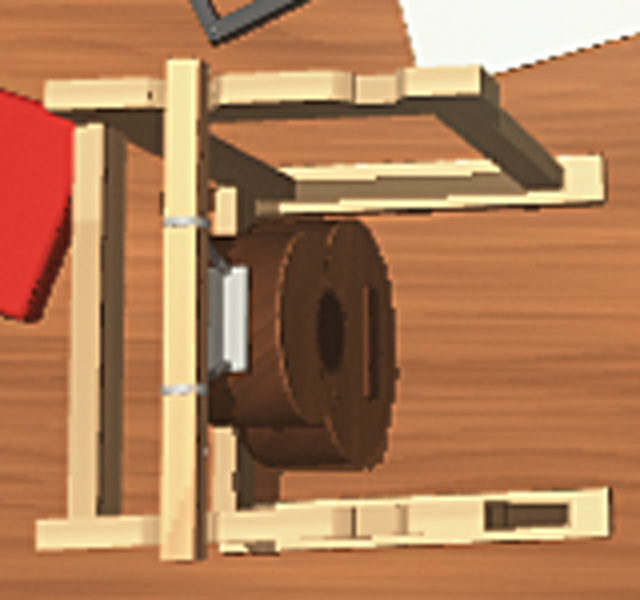

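View pics/rs.png

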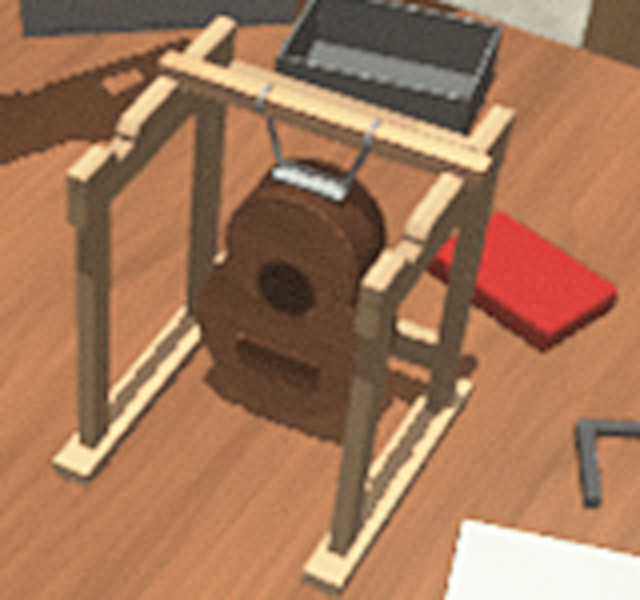

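Top crop: free-notch centres at about crop (376,82) and (379,520), with the rail ends at x≈485. Scene crop: notches at about (125,140) and (410,245).

```bash
python3 - <<'E'
from h import *
d=pickle.load(open("c0.pkl","rb"));t=d["top"];s=d["scene"];w=d["wrist"]
T=lambda x,y:(80+x/4-.375,160+y/4-.375);S=lambda x,y:(310+x/4-.375,100+y/4-.375)
for nm,p,z in [("upNotch",(376,84),.313),("loNotch",(379,521),.313),("upEnd",(485,82),.313),("loEnd",(485,518),.313),("occUp",(186,60),.326),("occLo",(180,560),.326)]: print(nm,plane(t,T(*p),z).round(4))
print("tri lo notch",tri(t,T(379,521),s,S(128,142)),"up",tri(t,T(376,84),s,S(412,247)))
print("hung near face: lowest edge",plane(t,T(395,350),.05))
print("wristcam pos",ray(w,(0,0))[0])
# stick thin-column fit in top: per-row left edge
im=t["color"].astype(int)
m=(im[:,:,0]>170)&(im[:,:,1]>130)&(im[:,:,2]>80)
L=[];
for y in range(180,284):
    xs=np.where(m[y,314:333])[0]
    if len(xs): L.append((y,314+xs.min(),len(xs)))
print(L[:4],L[-4:],L[20],L[50],L[80])
cv2.imwrite("pics/st.png",np.vstack([cv2.resize(t["color"][175:290,290:450,::-1],None,fx=4,fy=4,interpolation=2)])[:600])
cv2.imwrite("pics/ss.png",cv2.resize(s["color"][255:375,240:400,::-1],None,fx=4,fy=4,interpolation=2))
E
```

```text
upNotch [0.6183 0.2494 0.313 ]
loNotch [0.3829 0.236  0.313 ]
upEnd [0.6203 0.1903 0.313 ]
loEnd [0.3851 0.1803 0.313 ]
occUp [0.6269 0.3476 0.326 ]
occLo [0.3618 0.334  0.326 ]
tri lo notch (array([0.38581763, 0.24201605, 0.30248677]), np.float64(0.00825404235133166)) up (array([0.62147204, 0.25320722, 0.30309924]), np.float64(0.0020327722312268415))
hung near face: lowest edge [0.49499462 0.30958011 0.05      ]
wristcam pos [0.10164008 0.61999992 0.38407773]
[(184, np.int64(322), 7), (185, np.int64(322), 7), (186, np.int64(322), 7), (187, np.int64(322), 7)] [(276, np.int64(321), 6), (277, np.int64(321), 6), (278, np.int64(321), 6), (279, np.int64(321), 6)] (204, np.int64(322), 6) (234, np.int64(322), 6) (264, np.int64(321), 7)
```

View pics/ss.png

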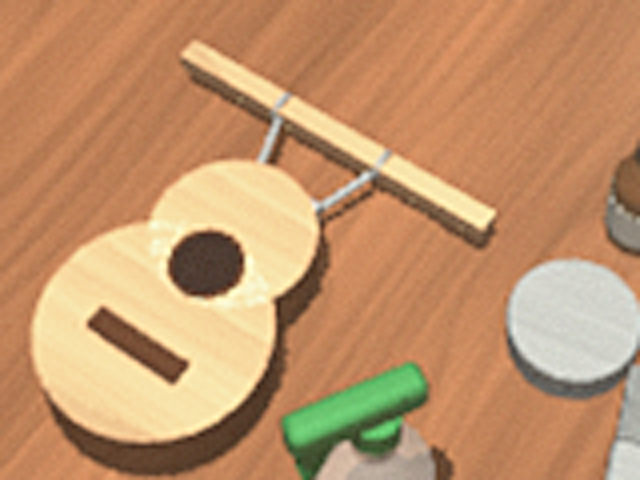

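View pics/st.png

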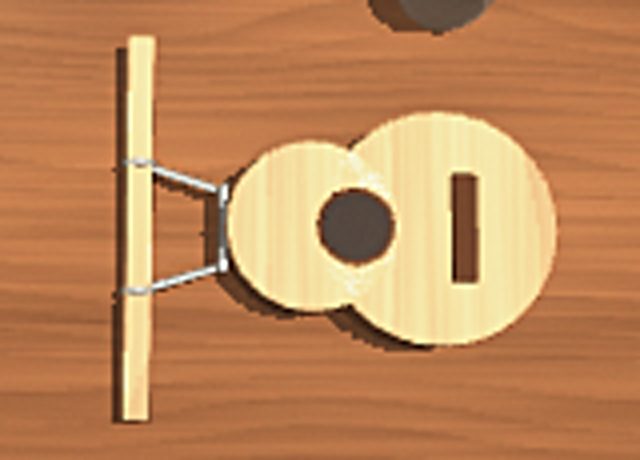

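Top crop: the stick's top-face ends are at crop (143,37) and (136,420). Scene crop: its end corners are about (189,51) and (489,221). The bail is at x±45 mm and the middle is free.

```bash
cat >> h.py <<'E'
from scipy.spatial.transform import Rotation as Ro
def go(o,tgt,yaw):
    "delta in tool cm and turn about tool z so tool y points at world angle yaw, pointing down"
    A=Ro.from_quat(o["tool_rot"]);d=A.inv().apply(np.array(tgt)-o["position"])*100
    B=Ro.from_matrix(np.array([[np.sin(yaw),-np.cos(yaw),0],[np.cos(yaw),np.sin(yaw),0],[0,0,-1.]]).T if 0 else np.c_[[-np.sin(yaw)*-1,-np.cos(yaw),0],[np.cos(yaw),np.sin(yaw),0],[0,0,-1.]])
    # tool x = y x z
    y=np.array([np.cos(yaw),np.sin(yaw),0]);z=np.array([0,0,-1.]);B=Ro.from_matrix(np.c_[np.cross(y,z),y,z])
    return d.round(2),(A.inv()*B).as_rotvec().round(3)
E
python3 - <<'E'
from h import *
from rig import robot
d=pickle.load(open("c0.pkl","rb"));t=d["top"];s=d["scene"]
T=lambda x,y:(290+x/4-.375,175+y/4-.375);S=lambda x,y:(240+x/4-.375,255+y/4-.375)
a=plane(t,T(143,37),.036);b=plane(t,T(136,420),.036);print(a,b,(a+b)/2,np.arctan2(*(a-b)[1::-1]))
p,q=tri(t,T(143,37),s,S(489,221)),tri(t,T(136,420),s,S(189,51));print(p,q)
for z in(0,.02):
  print("foot",plane(t,T(557,228),.055),plane(t,T(470,345),.055))
o=robot.get_obs();print(go(o,[.48,.25,.52],1.57+.02))
E
```

```text
[ 0.68030308 -0.09084083  0.036     ] [ 0.41188036 -0.08837899  0.036     ] [ 0.54609172 -0.08960991  0.036     ] -0.009171233460198349
(array([ 0.68132968, -0.09086427,  0.03218089]), np.float64(0.00035529505513106767)) (array([ 0.4119787 , -0.08869159,  0.02725742]), np.float64(3.91021391161858e-05))
foot [ 0.54619768 -0.37546354  0.055     ] [ 0.46518682 -0.31455665  0.055     ]
foot [ 0.54619768 -0.37546354  0.055     ] [ 0.46518682 -0.31455665  0.055     ]Traceback (most recent call last):
  File "<stdin>", line 9, in <module>
  File "h.py", line 17, in go
    B=Ro.from_matrix(np.array([[np.sin(yaw),-np.cos(yaw),0],[np.cos(yaw),np.sin(yaw),0],[0,0,-1.]]).T if 0 else np.c_[[-np.sin(yaw)*-1,-np.cos(yaw),0],[np.cos(yaw),np.sin(yaw),0],[0,0,-1.]])
  File "scipy/spatial/transform/_rotation.pyx", line 1143, in scipy.spatial.transform._rotation.Rotation.from_matrix
ValueError: Non-positive determinant (left-handed or null coordinate frame) in rotation matrix 0: [[ 0.99981562 -0.01920249  0.        ]
 [ 0.01920249  0.99981562  0.        ]
 [ 0.          0.         -1.        ]].
```

```bash
sed -i '/if 0 else/d' h.py; python3 - <<'E'
from h import *
from rig import robot
o=robot.get_obs();print(go(o,[.48,.25,.52],1.57+.02),go(o,[.167,.602,.45],1.3))
E
```

```text
(array([-39.57, -25.57, -29.79]), array([-0.002, -0.   , -0.29 ])) (array([ 1.000e-02, -1.000e-02, -2.282e+01]), array([-0.002, -0.   ,  0.   ]))
```

Call:
{"op": "play_rows", "data": {
  "gripper": [-1,-1,-1,-1,-1,-1,-1,-1,-1,-1,-1,-1],
  "delta_pos": [
    [0,0,-6],
    [0,0,-12],
    [-2,-1,-18],
    [-6,-4,-22],
    [-11,-7,-25],
    [-16,-10,-28],
    [-21,-14,-29.8],
    [-26,-17,-29.8],
    [-31,-20,-29.8],
    [-36,-23,-29.8],
    [-39.6,-25.6,-29.8],
    [-39.6,-25.6,-29.8]
  ],
  "turn": [
    [0,0,0],
    [0,0,-0.05],
    [0,0,-0.1],
    [0,0,-0.15],
    [0,0,-0.2],
    [0,0,-0.25],
    [0,0,-0.29],
    [0,0,-0.29],
    [0,0,-0.29],
    [0,0,-0.29],
    [0,0,-0.29],
    [0,0,-0.29]
  ],
  "squeeze": 20
}}

```text
time: 1.65
position: [0.482, 0.2471, 0.5194]
tool_rot: [-0.007, 1.0, -0.001, -0.001]
ft_force: [-0.0, 0.4, -0.5]
grip_width: 0.087
grip_force: 0.0
```

```bash
python3 - <<'E'
from h import *
from rig import robot
c=robot.camera("wrist");pickle.dump(c,open("w1.pkl","wb"));cv2.imwrite("pics/w1.png",c["color"][:,:,::-1])
o=robot.get_obs();print(o["time"],o["position"],o["tool_rot"],o["q"].round(2),go(o,[.546,-.09,.15],1.5616))
E
```

```text
1.7 [0.48082167 0.24850355 0.51975141] [-8.13289460e-03  9.99966465e-01 -1.67438414e-05 -9.61376135e-04] [ 0.27  0.21  1.14  0.    1.8  -1.32] (array([ -6.04, -33.95,  36.96]), array([-0.   , -0.002,  0.025]))
```

View pics/w1.png

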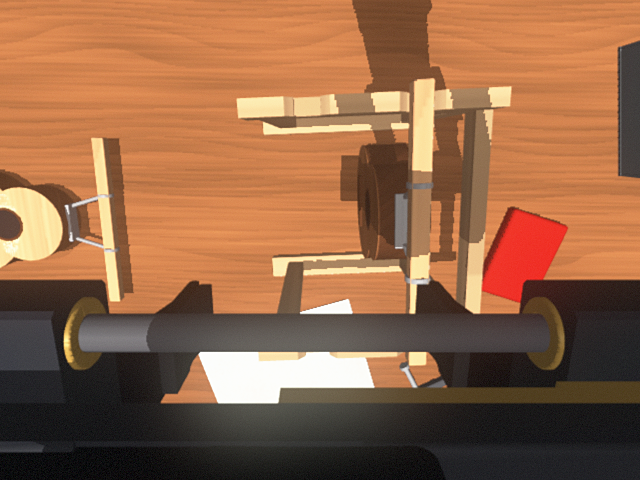

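Wrist view: the near rail (y≈103 px) ends at x≈237, with its free notch at about 283–331. The far rail shows at y≈355, with its notch gap around 303–330. I'll refine these numerically.

```bash
python3 - <<'E'
from h import *
w=pickle.load(open("w1.pkl","rb"));d=pickle.load(open("c0.pkl","rb"));t=d["top"]
g=w["color"].astype(int)
print("r100-112, lum by col")
for r in(98,101,105,109,113): print(r,g[r,234:340:2].sum(1)//3)
for r in(353,357): print(r,g[r,254:350:2].sum(1)//3)
P=lambda p,z:print(p,plane(w,p,z).round(4))
for p in[(237,107),(307,103),(316,357),(259,355),(397,355)]:P(p,.313)
P((425,80),.326);P((418,364),.326)
print("project rack model c=(.501,.242) yaw .05:")
for yaw in(.05,):
  R=np.array([[np.cos(yaw),-np.sin(yaw)],[np.sin(yaw),np.cos(yaw)]])
  for X in[(-118,-60,313),(-118,-20,313),(-118,-12,305),(-118,-12,299),(-118,12,299),(-118,12,305),(-118,20,313),(118,-60,313),(118,-20,313),(118,-12,299),(118,12,299),(118,20,313),(118,-60,313)]:
    x=np.array(X)/1e3;q=np.r_[R@x[:2]+[.501,.243],x[2]];print(X,"wrist",proj(w,q).round(1),"topcrop",((proj(t,q)-[79.6,159.6])*4).round(0))
E
```

```text
r100-112, lum by col
98 [144 156 193 208 211 212 213 215 214 218 219 218 219 221 221 226 225 224
 226 225 224 224 224 224 227 168 168 174 179 167 201 200 201 204 201 206
 207 207 205 206 206 204 204 185 185 189 191 196 220 222 175 129 133]
101 [138 165 223 223 222 221 220 222 222 221 221 222 222 222 221 223 221 220
 221 221 220 221 222 220 223 171 167 172 177 177 189 206 206 205 205 204
 203 203 205 203 205 204 206 191 184 187 191 192 216 219 223 177 128]
105 [131 132 224 220 220 220 219 221 219 219 220 218 219 221 220 219 218 218
 220 217 218 217 217 218 220 177 166 171 175 179 190 205 205 203 204 205
 203 204 204 204 203 202 203 191 184 186 194 194 211 215 217 168 124]
109 [140 142 211 215 214 214 215 215 214 215 214 212 213 214 213 212 214 214
 214 212 212 212 211 212 213 179 166 171 176 177 190 206 205 203 204 204
 203 205 205 203 204 204 204 197 184 184 192 194 210 212 214 218 169]
113 [137 138 206 215 214 214 215 214 213 214 214 214 215 213 215 214 215 214
 213 214 214 214 214 214 216 185 167 170 175 177 195 208 205 205 205 208
 203 206 205 206 206 204 207 192 188 189 196 200 2
[... 728 characters left out ...]
 106.9] topcrop [491. 516.]
(-118, -20, 313) wrist [281.  105.1] topcrop [415. 519.]
(-118, -12, 305) wrist [290.8 105.6] topcrop [404. 520.]
(-118, -12, 299) wrist [291.1 106.1] topcrop [407. 519.]
(-118, 12, 299) wrist [317.9 105.1] topcrop [362. 521.]
(-118, 12, 305) wrist [318.  104.5] topcrop [359. 521.]
(-118, 20, 313) wrist [327.3 103.3] topcrop [339. 522.]
(118, -60, 313) wrist [254.6 353.2] topcrop [488.  79.]
(118, -20, 313) wrist [294.2 351.9] topcrop [414.  82.]
(118, -12, 299) wrist [302.5 344.9] topcrop [407.  88.]
(118, 12, 299) wrist [325.5 344.2] topcrop [363.  90.]
(118, 20, 313) wrist [333.9 350.7] topcrop [340.  84.]
(118, -60, 313) wrist [254.6 353.2] topcrop [488.  79.]
```

Call:
{"op": "play_rows", "data": {
  "gripper": [-0.5,0,0.05,0.05,0.05,0.05,0.05,0.05,0.05,0.05,0.05],
  "delta_pos": [
    [-1,-5,1],
    [-2,-10,4],
    [-3,-15,9],
    [-4,-20,14],
    [-5,-25,19],
    [-6,-29,24],
    [-6.1,-32,29],
    [-6.1,-34,34],
    [-6.1,-34,37],
    [-6.1,-34,40],
    [-6.1,-34,40]
  ],
  "turn": [
    [0,0,0.01],
    [0,0,0.02],
    [0,0,0.025],
    [0,0,0.025],
    [0,0,0.025],
    [0,0,0.025],
    [0,0,0.025],
    [0,0,0.025],
    [0,0,0.025],
    [0,0,0.025],
    [0,0,0.025]
  ]
}}

```text
time: 3.08
position: [0.546, -0.0872, 0.1186]
tool_rot: [0.002, 1.0, 0.001, -0.003]
ft_force: [0.6, 0.2, 0.2]
grip_width: 0.0415
grip_force: 0.0
```

```bash
python3 - <<'E'
from h import *
from rig import robot
c=robot.camera("wrist");pickle.dump(c,open("w2.pkl","wb"));cv2.imwrite("pics/w2.png",c["color"][:,:,::-1])
o=robot.get_obs();print(o["time"],o["position"],o["tool_rot"],o["grip_width"],go(o,[.546,-.09,.008],1.5616))
for X in [(.412,-.0885,.036),(.68,-.091,.036),(.546,-.0897,.036)]: print(proj(c,X))
E
```

```text
3.125 [ 0.54745426 -0.08777062  0.1202612 ] [ 2.17440857e-03  9.99997178e-01  4.66440342e-04 -8.35824306e-04] 0.04103382831760004 (array([ 0.13, -0.23, 11.23]), array([ 0.001, -0.002,  0.005]))
[310.09274184  16.98024514]
[309.16601412 435.94010675]
[309.64920559 253.5076638 ]
```

View pics/w2.png

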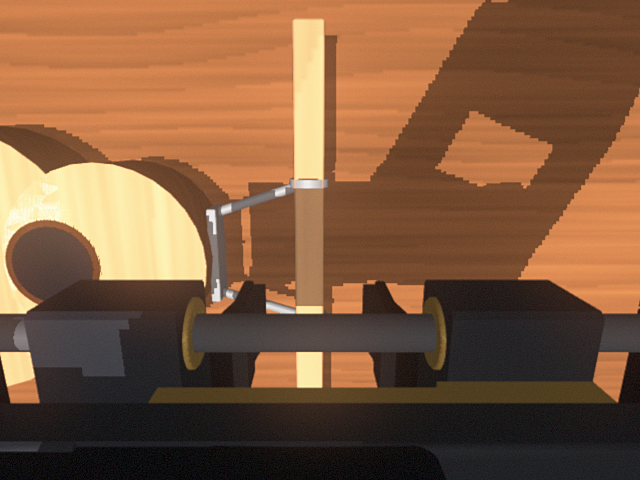

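Wrist view: the stick is centred at column 309 between the fingers, and its end at row 18 matches the prediction (17). Next: descend and grip.

Call:
{"op": "play_rows", "data": {
  "gripper": [0.05,0.05,0.05,0.05,0.05,0.4,1,1,1,1],
  "delta_pos": [
    [0.1,-0.2,4],
    [0.1,-0.2,8],
    [0.1,-0.2,10.5],
    [0.1,-0.2,11.2],
    [0.1,-0.2,11.2],
    [0.1,-0.2,11.2],
    [0.1,-0.2,11.2],
    [0.1,-0.2,11.2],
    [0.1,-0.2,11.2],
    [0.1,-0.2,11.2]
  ],
  "turn": [
    [0,0,0.005],
    [0,0,0.005],
    [0,0,0.005],
    [0,0,0.005],
    [0,0,0.005],
    [0,0,0.005],
    [0,0,0.005],
    [0,0,0.005],
    [0,0,0.005],
    [0,0,0.005]
  ],
  "squeeze": 30
}}

```text
time: 4.38
position: [0.547, -0.0911, 0.0091]
tool_rot: [0.005, 1.0, -0.0, 0.0]
ft_force: [-0.1, 1.6, 5.9]
grip_width: 0.0181
grip_force: 30.0
```

```bash
python3 - <<'E'
from h import *
from rig import robot
o=robot.get_obs();print(o["time"],o["position"],o["tool_rot"],o["grip_width"],o["grip_force"],o["ft_force"])
E
```

```text
4.375 [ 0.5470054  -0.09107832  0.00908599] [ 5.32415173e-03  9.99985771e-01 -5.26936166e-05  3.29020756e-04] 0.018097893111976036 30.001006345264614 [-0.08182988  1.62266458  5.88680846]
```

```bash
python3 - <<'E'
import numpy as np
s=np.arange(1,25)/24;u=s*s*(3-2*s);ph=np.radians(5.5+88.5*u)
P=28.63*np.c_[np.cos(ph)-np.cos(np.radians(5.5)),-(np.sin(ph)-np.sin(np.radians(5.5)))]
print([[0,round(a,1),round(b,1)] for a,b in P[:12]]);Q=P[12:]-P[11];print([[0,round(a,1),round(b,1)] for a,b in Q])
E
```

```text
[[0, np.float64(-0.0), np.float64(-0.2)], [0, np.float64(-0.1), np.float64(-0.9)], [0, np.float64(-0.2), np.float64(-1.9)], [0, np.float64(-0.5), np.float64(-3.2)], [0, np.float64(-0.9), np.float64(-4.9)], [0, np.float64(-1.5), np.float64(-6.7)], [0, np.float64(-2.3), np.float64(-8.8)], [0, np.float64(-3.3), np.float64(-10.9)], [0, np.float64(-4.6), np.float64(-13.1)], [0, np.float64(-6.2), np.float64(-15.2)], [0, np.float64(-8.0), np.float64(-17.2)], [0, np.float64(-10.0), np.float64(-19.1)]]
[[0, np.float64(-2.2), np.float64(-1.7)], [0, np.float64(-4.5), np.float64(-3.1)], [0, np.float64(-6.9), np.float64(-4.3)], [0, np.float64(-9.2), np.float64(-5.2)], [0, np.float64(-11.5), np.float64(-5.9)], [0, np.float64(-13.6), np.float64(-6.4)], [0, np.float64(-15.5), np.float64(-6.6)], [0, np.float64(-17.2), np.float64(-6.8)], [0, np.float64(-18.6), np.float64(-6.8)], [0, np.float64(-19.6), np.float64(-6.8)], [0, np.float64(-20.3), np.float64(-6.7)], [0, np.float64(-20.5), np.float64(-6.7)]]
```

Call:
{"op": "play_rows", "data": {
  "gripper": [1,1,1,1,1,1,1,1,1,1,1,1],
  "delta_pos": [
    [0,0,-0.3],
    [0,-0.1,-0.9],
    [0,-0.2,-1.9],
    [0,-0.5,-3.2],
    [0,-0.9,-4.9],
    [0,-1.5,-6.7],
    [0,-2.3,-8.8],
    [0,-3.3,-10.9],
    [0,-4.6,-13.1],
    [0,-6.2,-15.2],
    [0,-8,-17.2],
    [0,-10,-19.1]
  ],
  "turn": [
    [0,0,0],
    [0,0,0],
    [0,0,0],
    [0,0,0],
    [0,0,0],
    [0,0,0],
    [0,0,0],
    [0,0,0],
    [0,0,0],
    [0,0,0],
    [0,0,0],
    [0,0,0]
  ],
  "squeeze": 50
}}

```text
time: 5.88
position: [0.5454, -0.1918, 0.2016]
tool_rot: [0.006, 1.0, -0.0, 0.001]
ft_force: [0.9, -0.4, -3.1]
grip_width: 0.0171
grip_force: 50.0
```

Call:
{"op": "play_rows", "data": {
  "gripper": [1,1,1,1,1,1,1,1,1,1,1,1],
  "delta_pos": [
    [0,-2.2,-1.7],
    [0,-4.5,-3.1],
    [0,-6.9,-4.3],
    [0,-9.2,-5.2],
    [0,-11.5,-5.9],
    [0,-13.6,-6.4],
    [0,-15.5,-6.7],
    [0,-17.2,-6.9],
    [0,-18.6,-7.0],
    [0,-19.6,-7.0],
    [0,-20.3,-7.1],
    [0,-20.5,-7.3]
  ],
  "turn": [
    [0,0,0],
    [0,0,0],
    [0,0,0],
    [0,0,0],
    [0,0,0],
    [0,0,0],
    [0,0,0],
    [0,0,0],
    [0,0,0],
    [0,0,0],
    [0,0,0],
    [0,0,0]
  ],
  "squeeze": 50
}}

```text
time: 7.38
position: [0.5433, -0.396, 0.2722]
tool_rot: [0.005, 1.0, 0.001, -0.0]
ft_force: [0.3, -0.2, -3.7]
grip_width: 0.0175
grip_force: 50.0
```

```bash
python3 - <<'E'
from h import *
from rig import robot
c=robot.camera("scene");pickle.dump(c,open("s3.pkl","wb"));cv2.imwrite("pics/s3.png",c["color"][:,:,::-1])
o=robot.get_obs();print(o["time"],o["position"],o["tool_rot"],o["grip_width"],o["ft_force"],o["moment"],o["q"].round(2))
E
```

```text
7.425 [ 0.54349415 -0.396253    0.27274069] [ 5.35095275e-03  9.99985683e-01  3.13518812e-05 -2.57091625e-05] 0.017383169690012978 [ 0.41562181 -0.28820076 -3.65877028] [-0.02410531  0.00731925 -0.0200673 ] [-0.8   0.55  1.24  0.    1.35 -2.36]
```

View pics/s3.png

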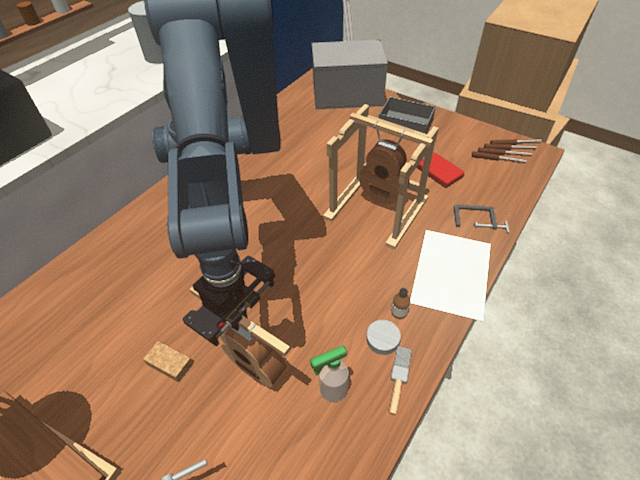

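Scene view: the body hangs free under the gripper near (255,355), clear of the spray bottle and the sanding block. Wrist force −3.7 N is the full weight. Next: lift, align yaw and x, then measure the swing.

Call:
{"op": "play_rows", "data": {
  "gripper": [1,1,1,1,1,1,1,1,1,1],
  "delta_pos": [
    [0.2,0,-0.5],
    [0.6,0,-1.3],
    [1.1,0,-2.3],
    [1.7,0,-3.4],
    [2.3,0,-4.5],
    [2.9,0,-5.5],
    [3.5,0,-6.3],
    [3.9,0,-6.8],
    [4.2,0,-7],
    [4.2,0,-7]
  ],
  "turn": [
    [0,0,-0.006],
    [0,0,-0.012],
    [0,0,-0.02],
    [0,0,-0.028],
    [0,0,-0.036],
    [0,0,-0.044],
    [0,0,-0.05],
    [0,0,-0.056],
    [0,0,-0.06],
    [0,0,-0.06]
  ]
}}

```text
time: 8.68
position: [0.5012, -0.3958, 0.3425]
tool_rot: [-0.025, 1.0, -0.0, -0.0]
ft_force: [-0.7, 0.5, -4.6]
grip_width: 0.0175
grip_force: 50.0
```

```bash
cat > sw.py <<'E'
from h import *
from rig import robot
import sys
def sample(n,name="wrist"):
    T=[];F=[];C=[]
    for i in range(n):
        c=robot.camera(name);o=robot.get_obs();C.append(c);T.append(o["time"]);F.append(np.r_[o["ft_force"],o["moment"],o["position"]])
    return np.array(T),np.array(F),C
def fit(T,y,w=2*np.pi/.93):
    A=np.c_[np.ones_like(T),np.cos(w*(T-T[-1])),np.sin(w*(T-T[-1]))];s,r,_,_=np.linalg.lstsq(A,y,rcond=None)
    return s,np.std(y-A@s)
E
python3 - <<'E'
from sw import *
T,F,C=sample(16)
pickle.dump((T,F,C),open("sw1.pkl","wb"))
for j in(1,3,4):print(j,F[:,j].round(3),fit(T,F[:,j]))
print(F[-1,6:],T[-1],robot.get_obs()["tool_rot"])
im=[c["color"].astype(int) for c in C]
D=np.max([abs(i-im[0]).sum(2) for i in im],0);ys,xs=np.where(D>60);print(len(ys),ys.min() if len(ys) else 0,ys.max() if len(ys) else 0,xs.min() if len(ys) else 0,xs.max() if len(ys) else 0)
for r in (60,120,180,240): print(r,im[0][r,::20].sum(1)//3)
E
```

```text
1 [-0.167  0.269  0.181  0.285 -0.305  1.034  0.646  0.388  0.58   0.124
 -0.805  0.139 -0.086  0.329  0.167 -1.68 ] (array([ 0.00314706, -0.4875439 , -0.02544069]), np.float64(0.508606595302397))
3 [-0.039  0.025  0.006  0.046  0.044  0.049  0.065  0.076  0.043  0.023
  0.036  0.061 -0.     0.043 -0.041 -0.043] (array([ 0.01742392, -0.04275025, -0.01830128]), np.float64(0.021632688575029358))
4 [-0.096  0.029  0.022  0.004 -0.034  0.021 -0.007 -0.005  0.044  0.049
  0.061  0.035  0.037 -0.02  -0.019 -0.027] (array([ 0.00052901, -0.01948636, -0.02982707]), np.float64(0.030861138768457568))
[ 0.50148732 -0.39588426  0.34263014] 9.475 [-2.45685337e-02  9.99698116e-01 -2.40365418e-04  7.84361679e-05]
12275 0 479 0 639
60 [ 93 145 146 151 154 160 160 161 161 162 212 192 198 112 170 230 226 212
 159 130 158 154 152 155 153 155 155 152  85  88  88  85]
120 [226  95 149 153 152 152 151 150 150 146 144 149 153 156 161 228 228 195
 160  94 145 148 149  87  94 153  91  86  85  81 146 145]
180 [151 148 146 145 149 146 145 147 143 143 147 147 138 116 122 229 227 157
  97  89  83  86  90  93 158  92  88 147 149 150 151 154]
240 [164 163 160 162  96 160 163 166 163 158 153 153 156  91  95 152 151 108
  98  97 163 160  92 150 149 149 152 157 162 162 164 164]
```

```bash
python3 - <<'E'
from sw import *
T,F,C=pickle.load(open("sw1.pkl","rb"))
g=np.array([cv2.GaussianBlur(cv2.cvtColor(c["color"],cv2.COLOR_RGB2GRAY),(5,5),0).astype(float) for c in C])
sd=g.std(0);n,l,st,_=cv2.connectedComponentsWithStats((sd>12).astype(np.uint8))
print([s.tolist() for s in st[1:] if s[4]>40])
c=C[-1];p=F[-1,6:]+[0,0,.019]
for x in(-.05,0,.05):
  for dy,dz in((-.0275,-.06),(.0275,-.06),(-.0275,-.285),(.0275,-.285),(.0275,-.2)):
    q=[]
    for th in(0,.1):
      q.append(proj(c,p+[x,dy*np.cos(th)-dz*np.sin(th),dz*np.cos(th)+dy*np.sin(th)]).round(0))
    print(x,dy,dz,q)
for r in(20,60,100,140):
  print(r,[ (np.where(abs(np.diff(gg[r,180:420]))>14)[0]+180).tolist() for gg in g[::5]])
cv2.imwrite("pics/f.png",np.hstack([cv2.resize(C[i]["color"][:300,150:450,::-1],None,fx=1.3,fy=1.3) for i in (0,8)]))
E
```

```text
[[0, 106, 7, 24, 47], [249, 126, 37, 183, 4468], [341, 126, 33, 23, 371], [389, 148, 7, 14, 69], [308, 203, 22, 3, 48], [336, 221, 10, 62, 328], [385, 221, 9, 21, 138], [284, 222, 4, 61, 186], [288, 229, 12, 7, 78], [357, 241, 16, 68, 702], [16, 296, 32, 17, 61], [21, 446, 26, 6, 124]]
-0.05 -0.0275 -0.06 [array([264., 176.]), array([276., 176.])]
-0.05 0.0275 -0.06 [array([374., 181.]), array([387., 182.])]
-0.05 -0.0275 -0.285 [array([290., 158.]), array([317., 159.])]
-0.05 0.0275 -0.285 [array([343., 160.]), array([371., 162.])]
-0.05 0.0275 -0.2 [array([350., 165.]), array([374., 166.])]
0 -0.0275 -0.06 [array([262., 271.]), array([274., 271.])]
0 0.0275 -0.06 [array([366., 276.]), array([378., 279.])]
0 -0.0275 -0.285 [array([288., 206.]), array([315., 207.])]
0 0.0275 -0.285 [array([340., 208.]), array([367., 210.])]
0 0.0275 -0.2 [array([346., 224.]), array([369., 226.])]
0.05 -0.0275 -0.06 [array([260., 357.]), array([272., 355.])]
0.05 0.0275 -0.06 [array([359., 361.]), array([370., 364.])]
0.05 -0.0275 -0.285 [array([287., 251.]), array([313., 252.])]
0.05 0.0275 -0.285 [a
[... 420 characters left out ...]
196, 197, 250, 251, 252, 261, 262, 284, 285, 339, 340, 341, 365, 366, 395, 396], [196, 197, 250, 251, 252, 262, 263, 284, 285, 340, 341, 366, 395, 396, 397], [197, 251, 252, 253, 262, 263, 284, 285, 340, 341, 366, 367, 395, 396, 397]]
100 [[284, 285, 286, 339, 340, 372, 373, 390, 391, 392], [284, 285, 286, 339, 340, 371, 372, 390, 391], [284, 285, 286, 339, 340, 372, 373, 390, 391], [284, 285, 286, 339, 340, 372, 373, 391, 392]]
140 [[253, 254, 284, 285, 286, 287, 338, 339, 340, 341, 359, 360, 370, 371, 388, 389, 390], [285, 286, 338, 339, 340, 341, 387, 388, 389], [285, 286, 338, 339, 340, 341, 388, 389], [261, 262, 284, 285, 286, 287, 338, 339, 340, 341, 364, 365, 370, 371, 388, 389, 390]]
```

```bash
cat >> sw.py <<'E'
def edge(c,rows=range(150,200,5)):
    "leftmost strong luminance edge of the soundboard between cols 225 and 284 (stick's edge at ~285)"
    g=cv2.GaussianBlur(cv2.cvtColor(c["color"],cv2.COLOR_RGB2GRAY),(5,5),0).astype(float)
    return [225+int(np.argmax(abs(np.diff(g[r,225:281])))) for r in rows]
E
python3 - <<'E'
from sw import *
T,F,C=pickle.load(open("sw1.pkl","rb"))
for t,c in zip(T,C): print(round(t,3),edge(c))
E
```

```text
8.725 [254, 253, 248, 249, 249, 249, 249, 249, 249, 248]
8.775 [257, 257, 251, 252, 252, 251, 251, 251, 251, 251]
8.825 [263, 263, 257, 257, 256, 256, 255, 255, 255, 255]
8.875 [270, 270, 263, 262, 261, 261, 260, 260, 260, 259]
8.925 [278, 277, 269, 268, 267, 266, 266, 265, 265, 264]
8.975 [226, 227, 276, 274, 273, 272, 271, 271, 270, 269]
9.025 [226, 227, 279, 279, 278, 276, 276, 275, 274, 273]
9.075 [227, 225, 228, 227, 278, 279, 279, 278, 277, 276]
9.125 [225, 226, 226, 226, 279, 278, 277, 279, 278, 278]
9.175 [227, 227, 275, 225, 279, 278, 277, 279, 278, 278]
9.225 [244, 234, 230, 226, 279, 279, 278, 277, 276, 276]
9.275 [227, 232, 279, 278, 276, 275, 274, 274, 273, 272]
9.325 [279, 279, 274, 272, 271, 270, 270, 269, 268, 268]
9.375 [275, 275, 267, 266, 266, 265, 264, 264, 263, 263]
9.425 [268, 268, 261, 261, 260, 259, 259, 259, 258, 258]
9.475 [261, 261, 255, 255, 255, 254, 254, 254, 254, 254]
```

View pics/f.png

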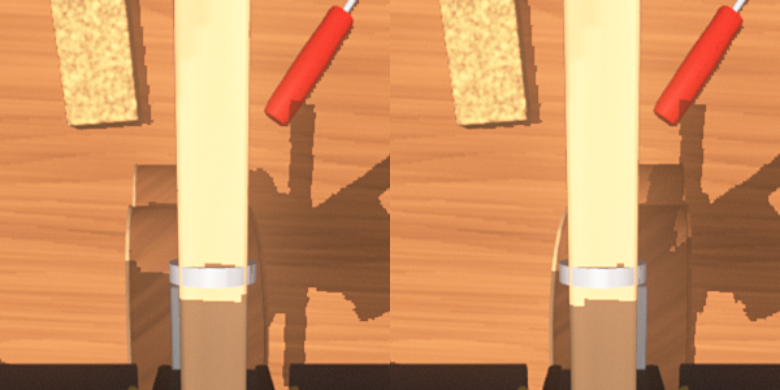

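```bash
cat >> sw.py <<'E'
from scipy.optimize import curve_fit
def swing(T,C,rows=range(180,210,3)):
    y=np.array([np.median(edge(c,rows)) for c in C]);t=T-T[-1]
    p,_=curve_fit(lambda t,m,a,b,w:m+a*np.cos(w*t)+b*np.sin(w*t),t,y,[263,10,0,6.76],bounds=([250,-60,-60,6.3],[280,60,60,7.2]))
    A=np.hypot(p[1],p[2]);ph=np.arctan2(p[2],p[1]);w=p[3]
    nx=(ph/w)%(2*np.pi/w)
    print("edge",y.astype(int).tolist());print("mean %.1f amp %.1fpx = %.3f rad, w %.2f; now t=%.3f, next +extreme at %.3f"%(p[0],A,A/122,w,T[-1],T[-1]+nx))
    return p
E
python3 - <<'E'
from sw import *
T,F,C=pickle.load(open("sw1.pkl","rb"));swing(T,C)
c=C[-1];p=F[-1,6:]+[0,0,.019]
from rig import robot
robot.camera("wrist");print(robot.get_obs()["time"])
E
```

```text
edge [248, 251, 255, 259, 264, 269, 273, 276, 277, 277, 276, 272, 268, 263, 258, 253]
mean 262.4 amp 15.5px = 0.127 rad, w 6.55; now t=9.475, next +extreme at 10.102
9.525
```

Call:
{"op": "play_rows", "data": {
  "gripper": [1,1,1,1,1,1],
  "delta_pos": [
    [0,0,0],
    [0,0,0],
    [0,0,0],
    [0,1.5,0],
    [0,3,0],
    [0,3,0]
  ],
  "turn": [
    [0,0,0],
    [0,0,0],
    [0,0,0],
    [0,0,0],
    [0,0,0],
    [0,0,0]
  ]
}}

```text
time: 10.28
position: [0.5, -0.3638, 0.3429]
tool_rot: [-0.026, 1.0, 0.0, -0.0]
ft_force: [0.4, -0.2, -4.1]
grip_width: 0.0177
grip_force: 50.0
```

```bash
sed -i 's/C.append(c);T.append(o\["time"\])/C.append(c);T.append(o["time"]-.05)/' sw.py; python3 - <<'E'
from sw import *
T,F,C=sample(12);swing(T,C);o=robot.get_obs();print(o["time"],o["position"],go(o,[.502,.2455,.341],1.5708+.051))
E
python3 - <<'E'
import numpy as np
T=.945;dt=1e-3;n=lambda w:np.ones(int(w/dt))/int(w/dt)
v=np.convolve(np.convolve(n(T),n(T)),n(2*T));p=np.cumsum(v);t=np.arange(len(p))*dt
print((np.interp(np.arange(1,32)/8,t,p)).round(3).tolist())
E
```

```text
edge [263, 265, 267, 268, 268, 268, 267, 266, 264, 262, 261, 259]
mean 263.1 amp 5.2px = 0.043 rad, w 7.20; now t=10.825, next +extreme at 11.361
10.875 [ 0.49995016 -0.36591867  0.34245234] (array([-3.2 , 61.06,  0.14]), array([-0.   , -0.   , -0.002]))
[0.0, 0.002, 0.005, 0.013, 0.024, 0.042, 0.067, 0.1, 0.141, 0.189, 0.242, 0.301, 0.363, 0.428, 0.494, 0.56, 0.625, 0.688, 0.747, 0.802, 0.851, 0.893, 0.928, 0.954, 0.973, 0.986, 0.994, 0.998, 1.0, 1.0, 1.0]
```

Call:
{"op": "play_rows", "data": {
  "gripper": [1,1,1,1,1,1,1,1,1,1,1,1],
  "delta_pos": [
    [0,0.1,0],
    [-0.1,0.3,0],
    [-0.2,0.8,0],
    [-0.4,1.5,0],
    [-0.6,2.6,0],
    [-0.8,4.1,0],
    [-1,6.1,0],
    [-1.2,8.6,0],
    [-1.5,11.5,0],
    [-1.7,14.8,0],
    [-2,18.4,0],
    [-2.2,22.2,0]
  ],
  "turn": [
    [0,0,0],
    [0,0,0],
    [0,0,0],
    [0,0,0],
    [0,0,0],
    [0,0,0],
    [0,0,0],
    [0,0,0],
    [0,0,0],
    [0,0,0],
    [0,0,0],
    [0,0,0]
  ]
}}

```text
time: 12.38
position: [0.5107, -0.1403, 0.3428]
tool_rot: [-0.025, 1.0, 0.0, 0.0]
ft_force: [-0.0, 0.1, -4.3]
grip_width: 0.0175
grip_force: 50.0
```

Call:
{"op": "play_rows", "data": {
  "gripper": [1,1,1,1,1,1,1,1,1,1,1,1],
  "delta_pos": [
    [-0.2,3.9,0],
    [-0.4,8,0],
    [-0.6,12,0],
    [-0.8,16,0],
    [-0.9,19.8,0],
    [-1,23.4,0],
    [-1,26.8,0],
    [-1,29.8,0],
    [-1,32.4,0],
    [-1,34.5,0],
    [-1,36.1,0],
    [-1,37.2,0]
  ],
  "turn": [
    [0,0,0],
    [0,0,0],
    [0,0,0],
    [0,0,0],
    [0,0,0],
    [0,0,0],
    [0,0,0],
    [0,0,0],
    [0,0,0],
    [0,0,0],
    [0,0,0],
    [0,0,0]
  ]
}}

```text
time: 13.88
position: [0.502, 0.2303, 0.3427]
tool_rot: [-0.025, 1.0, -0.0, 0.0]
ft_force: [0.4, 0.5, -3.4]
grip_width: 0.0177
grip_force: 50.0
```

Call:
{"op": "play_rows", "data": {
  "gripper": [1,1,1,1,1],
  "delta_pos": [
    [0,0.8,0],
    [0,1.3,0],
    [0,1.6,0],
    [0,1.7,0],
    [0,1.7,0]
  ],
  "turn": [
    [0,0,0],
    [0,0,0],
    [0,0,0],
    [0,0,0],
    [0,0,0]
  ]
}}

```text
time: 14.5
position: [0.502, 0.2458, 0.3425]
tool_rot: [-0.024, 1.0, -0.0, -0.0]
ft_force: [-0.9, -0.5, -5.0]
grip_width: 0.0176
grip_force: 50.0
```

```bash
python3 - <<'E'
from sw import *
T,F,C=sample(12);swing(T,C);o=robot.get_obs();print(o["time"],o["position"],go(o,[.502,.2455,.341],1.5708+.051),o["ft_force"],F[:,6:].mean(0))
pickle.dump((T,F,C),open("sw2.pkl","wb"))
c=C[-1];yaw=.051;R=np.array([[np.cos(yaw),-np.sin(yaw)],[np.sin(yaw),np.cos(yaw)]])
for X in[(-110,-20,313),(-126,-20,313),(-118,20,313),(-118,-60,313),(-135,-9,370),(-135,9,370),(-100,9,370),(-118,-12,299)]:
    x=np.array(X)/1e3;print(X,proj(c,np.r_[R@x[:2]+[.502,.2455],x[2]]).round(1))
g=C[-1]["color"].sum(2)//3
for r in range(5,100,12): print(r,g[r,200:460:4].tolist())
E
```

```text
edge [261, 260, 259, 259, 259, 260, 260, 261, 263, 264, 265, 266]
mean 262.7 amp 3.7px = 0.030 rad, w 6.71; now t=15.050, next +extreme at 15.127
15.1 [0.50188985 0.24615784 0.34258428] (array([-0.01, -0.07,  0.16]), array([ 0.   ,  0.   , -0.002])) [-0.40685    -0.04295174 -4.7295193 ] [0.50192274 0.2459832  0.34256264]
(-110, -20, 313) [265.9  40.8]
(-126, -20, 313) [264.7  -0.6]
(-118, 20, 313) [358.8  20.1]
(-118, -60, 313) [171.8  20.5]
(-135, -9, 370) [ 279.1 -105.3]
(-135, 9, 370) [ 343.1 -105.4]
(-100, 9, 370) [341.3  31.6]
(-118, -12, 299) [286.2  29. ]
5 [237, 238, 238, 237, 237, 238, 237, 239, 238, 238, 238, 238, 238, 237, 237, 237, 215, 193, 193, 197, 202, 121, 147, 144, 144, 139, 142, 143, 144, 147, 147, 149, 153, 153, 155, 148, 115, 119, 123, 121, 149, 149, 149, 149, 147, 150, 148, 150, 148, 150, 149, 150, 150, 151, 148, 149, 151, 151, 147, 149, 150, 149, 150, 149, 151]
17 [234, 235, 234, 234, 234, 234, 235, 235, 235, 235, 234, 234, 234, 235, 236, 234, 218, 192, 193, 199, 202, 125, 145, 145, 142, 142, 136, 143, 145, 148, 146, 149, 150, 151, 156, 145, 119, 119, 125, 121,
[... 1286 characters left out ...]
 100, 101, 98, 100, 101, 100, 100, 100, 97, 100, 98, 100, 101, 96, 97, 96, 93, 98, 94]
77 [162, 163, 163, 162, 164, 162, 159, 161, 160, 158, 162, 97, 99, 98, 99, 98, 101, 104, 98, 99, 99, 98, 142, 149, 152, 150, 149, 147, 145, 143, 149, 151, 150, 152, 154, 145, 148, 146, 146, 148, 148, 155, 92, 89, 91, 95, 93, 91, 94, 90, 91, 93, 91, 92, 94, 89, 90, 92, 92, 92, 93, 93, 94, 92, 93]
89 [157, 156, 157, 156, 156, 158, 155, 157, 155, 157, 158, 158, 240, 239, 152, 94, 97, 97, 97, 99, 99, 91, 143, 152, 150, 150, 147, 147, 146, 148, 148, 148, 153, 152, 153, 144, 153, 150, 151, 153, 148, 153, 152, 150, 151, 150, 149, 153, 149, 147, 150, 148, 152, 149, 149, 149, 146, 147, 149, 151, 84, 84, 84, 83, 83]
```

The notch edges sit within about 1 px of the prediction and the stick is aligned over them. Next I cancel the small residual swing with a half-step out and back.

```bash
python3 -c "
from rig import robot
robot.camera('wrist');robot.camera('wrist');print(robot.get_obs()['time'])"
```

```text
15.2
```

Call:
{"op": "play_rows", "data": {
  "gripper": [1,1,1,1,1,1,1,1,1],
  "delta_pos": [
    [0,0,0],
    [0,0,0],
    [0,-0.14,0],
    [0,-0.27,0],
    [0,-0.27,0],
    [0,-0.27,0],
    [0,-0.13,0],
    [0,0,0],
    [0,0,0]
  ],
  "turn": [
    [0,0,0],
    [0,0,0],
    [0,0,0],
    [0,0,0],
    [0,0,0],
    [0,0,0],
    [0,0,0],
    [0,0,0],
    [0,0,0]
  ]
}}

```text
time: 16.32
position: [0.5019, 0.2463, 0.3425]
tool_rot: [-0.025, 1.0, 0.0, 0.0]
ft_force: [0.1, 0.6, -4.0]
grip_width: 0.0177
grip_force: 50.0
```

```bash
cat >> sw.py <<'E'
def sub(C,rows=range(185,206)):
    "subpixel edge: centroid of |gradient| near the edge"
    out=[]
    for c in C:
        g=cv2.GaussianBlur(cv2.cvtColor(c["color"],cv2.COLOR_RGB2GRAY),(5,5),0).astype(float);v=[]
        for r in rows:
            d=abs(np.diff(g[r,245:281]));k=int(np.argmax(d));a=max(k-4,0);s=d[a:k+5];v.append(245+a+(s*np.arange(len(s))).sum()/s.sum())
        out.append(np.median(v))
    return np.array(out)
def swing2(T,C):
    y=sub(C);s,res=fit(T,y,6.74);A=np.hypot(s[1],s[2]);ph=np.arctan2(s[2],s[1])
    print("edge",y.round(1).tolist());print("mean %.2f amp %.2f px res %.2f; t=%.3f next + extreme %.3f"%(s[0],A,res,T[-1],T[-1]+(ph/6.74)%(2*np.pi/6.74)))
E
python3 - <<'E'
from sw import *
T,F,C=sample(16);swing2(T,C);o=robot.get_obs();print(o["time"],F[:,6:].mean(0))
E
```

```text
edge [262.2, 262.2, 262.1, 262.0, 261.9, 261.5, 261.4, 261.4, 261.4, 261.4, 261.8, 261.9, 262.1, 262.2, 262.2, 262.3]
mean 261.97 amp 0.50 px res 0.09; t=17.075 next + extreme 17.147
17.125 [0.50188577 0.24611844 0.34255141]
```

Call:
{"op": "play_rows", "data": {
  "gripper": [1,1,1,1,1,1,1,1,1,1,1,1],
  "delta_pos": [
    [0,0,0],
    [0,0,0],
    [0,0,0],
    [0,0,0],
    [0,0,0],
    [0,0,0],
    [0,0,0],
    [0,0,0],
    [0,0,0],
    [0,0,0],
    [0,0,0],
    [0,0,0]
  ],
  "turn": [
    [0,0,0],
    [0,0,0],
    [0,0,0],
    [0,0,0],
    [0,0,0],
    [0,0,0],
    [0,0,0],
    [0,0,0],
    [0,0,0],
    [0,0,0],
    [0,0,0],
    [0,0,0]
  ]
}}

```text
time: 18.62
position: [0.5019, 0.2461, 0.3426]
tool_rot: [-0.025, 1.0, -0.0, 0.0]
ft_force: [-0.3, -0.0, -4.8]
grip_width: 0.0175
grip_force: 50.0
```

```bash
python3 - <<'E'
from sw import *
T,F,C=sample(19);swing2(T,C);o=robot.get_obs();print(o["time"],F[:,6:].mean(0),go(o,[.502,.2457,.289],1.5708+.051))
E
```

```text
edge [261.4, 261.8, 261.9, 262.0, 262.1, 262.2, 262.3, 262.3, 262.3, 262.3, 262.3, 262.2, 262.1, 262.1, 261.9, 261.6, 261.4, 261.4, 261.4]
mean 261.96 amp 0.45 px res 0.09; t=19.525 next + extreme 19.956
19.575 [0.5018832  0.24612356 0.34254787] (array([-0.01, -0.04,  5.35]), array([-0.   , -0.   , -0.002]))
```

Still for over 3 s (about 0.003 rad). Lowering now.

Call:
{"op": "play_rows", "data": {
  "gripper": [1,1,1,1,1,1,1,1,1,1,1,1],
  "delta_pos": [
    [0,0,0.2],
    [0,0,0.6],
    [0,0,1.1],
    [0,0,1.7],
    [0,0,2.3],
    [0,0,2.9],
    [0,0,3.4],
    [0,0,3.9],
    [0,0,4.3],
    [0,0,4.6],
    [0,0,4.8],
    [0,0,4.9]
  ],
  "turn": [
    [0,0,0],
    [0,0,0],
    [0,0,0],
    [0,0,0],
    [0,0,0],
    [0,0,0],
    [0,0,0],
    [0,0,0],
    [0,0,0],
    [0,0,0],
    [0,0,0],
    [0,0,0]
  ]
}}

```text
time: 21.08
position: [0.5019, 0.2461, 0.2935]
tool_rot: [-0.025, 1.0, 0.0, 0.0]
ft_force: [-1.5, 0.7, -4.2]
grip_width: 0.0174
grip_force: 50.0
```

Call:
{"op": "play_rows", "data": {
  "gripper": [1,1,1,1],
  "delta_pos": [
    [0,0,0.1],
    [0,0,0.2],
    [0,0,0.3],
    [0,0,0.3]
  ],
  "turn": [
    [0,0,0],
    [0,0,0],
    [0,0,0],
    [0,0,0]
  ]
}}

```text
time: 21.58
position: [0.5018, 0.2461, 0.2905]
tool_rot: [-0.025, 1.0, -0.0, -0.0]
ft_force: [-0.4, -0.1, -3.9]
grip_width: 0.018
grip_force: 50.0
```

```bash
python3 - <<'E'
from sw import *
T,F,C=sample(6);o=robot.get_obs();print(o["time"],F.mean(0).round(3));print(sub(C).round(1))
E
```

```text
21.875 [ 0.065 -0.057 -4.537  0.035  0.021 -0.005  0.502  0.246  0.291]
[262.1 262.2 262.2 262.3 262.3 262.4]
```

Call:
{"op": "play_rows", "data": {
  "gripper": [1,1,1,1],
  "delta_pos": [
    [0,0,0.05],
    [0,0,0.1],
    [0,0,0.15],
    [0,0,0.15]
  ],
  "turn": [
    [0,0,0],
    [0,0,0],
    [0,0,0],
    [0,0,0]
  ]
}}

```text
time: 22.38
position: [0.5019, 0.2461, 0.2897]
tool_rot: [-0.025, 1.0, 0.0, 0.0]
ft_force: [-1.9, -1.5, 1.0]
grip_width: 0.0171
grip_force: 50.0
```

```bash
python3 - <<'E'
from sw import *
T,F,C=sample(5);o=robot.get_obs();print(o["time"],F.mean(0).round(4));print(sub(C).round(1))
E
```

```text
22.625 [-2.1587 -0.6352  2.6733 -0.0668  0.3588  0.0053  0.5019  0.2461  0.2897]
[261.9 261.9 262.  262.1 262.2]
```

Contact: the load has transferred, and the stick at about 0.308 m matches the notch floor. Ease the grip, then open.

Call:
{"op": "play_rows", "data": {
  "gripper": [1,1,0.57,0.53,0.49,0.44,0.38,0.3,0.2,0.1,0.1],
  "delta_pos": [
    [0,0,0],
    [0,0,0],
    [0,0,0],
    [0,0,0],
    [0,0,0],
    [0,0,0],
    [0,0,0],
    [0,0,0],
    [0,0,0],
    [0,0,0],
    [0,0,0]
  ],
  "turn": [
    [0,0,0],
    [0,0,0],
    [0,0,0],
    [0,0,0],
    [0,0,0],
    [0,0,0],
    [0,0,0],
    [0,0,0],
    [0,0,0],
    [0,0,0],
    [0,0,0]
  ],
  "squeeze": 5
}}

```text
time: 24.0
position: [0.5019, 0.2461, 0.2891]
tool_rot: [-0.025, 1.0, 0.0, 0.0]
ft_force: [0.2, -0.3, 0.3]
grip_width: 0.0387
grip_force: 0.0
```

```bash
python3 - <<'E'
from sw import *
T,F,C=sample(14);swing2(T,C);o=robot.get_obs();print(o["time"],F.mean(0).round(4),o["grip_width"])
g=C[-1]["color"].sum(2)//3
for r in (5,29,53): print(r,g[r,260:380:3].tolist())
E
```

```text
edge [261.9, 261.7, 261.4, 261.5, 261.5, 261.5, 261.8, 262.0, 262.1, 262.3, 262.4, 262.5, 262.9, 262.7]
mean 262.10 amp 0.62 px res 0.08; t=24.650 next + extreme 25.563
24.7 [-0.0839 -0.0364  0.0137  0.015   0.013   0.0062  0.5019  0.2461  0.2891] 0.03905907531534196
5 [115, 118, 120, 134, 163, 157, 167, 169, 149, 173, 176, 177, 177, 174, 173, 175, 177, 180, 184, 185, 185, 185, 187, 187, 190, 190, 188, 177, 171, 117, 121, 116, 113, 115, 115, 114, 117, 135, 112, 112]
29 [117, 116, 117, 119, 119, 120, 119, 118, 143, 172, 174, 176, 179, 182, 186, 185, 185, 185, 181, 186, 184, 185, 187, 187, 188, 191, 190, 175, 120, 117, 119, 118, 117, 121, 119, 120, 116, 115, 118, 117]
53 [125, 127, 124, 128, 127, 125, 120, 193, 148, 174, 182, 187, 187, 189, 186, 185, 186, 186, 185, 184, 184, 187, 186, 190, 190, 193, 189, 164, 193, 194, 195, 196, 193, 195, 194, 196, 195, 197, 199, 130]
```

Released; the swing is still tiny. Retreating straight up.

Call:
{"op": "play_rows", "data": {
  "gripper": [0.1,0.1,0.1,0.1,0.1,0.1,0.1,0.1,0.1,0.1],
  "delta_pos": [
    [0,0,-0.4],
    [0,0,-1],
    [0,0,-2],
    [0,0,-3.5],
    [0,0,-5.5],
    [0,0,-8],
    [0,0,-10.5],
    [0,0,-13],
    [0,0,-15],
    [0,0,-15]
  ],
  "turn": [
    [0,0,0],
    [0,0,0],
    [0,0,0],
    [0,0,0],
    [0,0,0],
    [0,0,0],
    [0,0,0],
    [0,0,0],
    [0,0,0],
    [0,0,0]
  ]
}}

```text
time: 25.95
position: [0.5027, 0.2463, 0.4418]
tool_rot: [-0.025, 1.0, 0.001, 0.003]
ft_force: [-0.3, -0.1, -0.0]
grip_width: 0.039
grip_force: 0.0
```

```bash
python3 - <<'E'
from sw import *
T,F,C=sample(8)
g=np.array([cv2.cvtColor(c["color"],cv2.COLOR_RGB2GRAY).astype(float) for c in C]);print("max temporal sd",np.sort(g.std(0).ravel())[-300:][::60], (g.std(0)>12).sum())
c=C[-1];o=robot.get_obs();print(o["time"],o["position"],o["ft_force"])
# stick: top-face edges vs prediction at both ends
yaw=.051;R=np.array([[np.cos(yaw),-np.sin(yaw)],[np.sin(yaw),np.cos(yaw)]])
for X in[(-134,-9,317),(-134,9,317),(-80,-9,317),(-80,9,317)]:
    x=np.array(X)/1e3;q=proj(c,np.r_[R@x[:2]+[.5019,.2461],x[2]]);print(X,q.round(1));r=int(q[1])
    if r>=0: print("  row",r,g[-1][r,int(q[0])-16:int(q[0])+17:2].astype(int).tolist())
# far end from top/scene
for n in("top","scene"):
    c=robot.camera(n);im=cv2.cvtColor(c["color"],cv2.COLOR_RGB2GRAY)
    cv2.imwrite(f"pics/{n}9.png",c["color"][:,:,::-1]);pickle.dump(c,open(n+"9.pkl","wb"))
    for X in[(134,0,317),(-134,0,317)]:
        x=np.array(X)/1e3;q=proj(c,np.r_[R@x[:2]+[.5019,.2461],x[2]]).round().astype(int);print(n,X,q);print(im[q[1]-7:q[1]+8:2,q[0]-9:q[0]+10:2].tolist())
E
```

```text
max temporal sd [54.48724048 55.87807598 57.99771008 63.08922253 65.18387454] 14577
26.35 [0.50164804 0.24604873 0.43829313] [-0.786515    0.49272646 -0.25189773]
(-134, -9, 317) [299.6  34.9]
  row 34 [154, 158, 153, 157, 158, 157, 158, 158, 157, 163, 174, 176, 177, 176, 178, 174, 178]
(-134, 9, 317) [327.8  34.8]
  row 34 [178, 174, 178, 181, 149, 150, 148, 144, 172, 171, 173, 170, 170, 170, 171, 170, 169]
(-80, -9, 317) [300.5 123.3]
  row 123 [152, 153, 151, 149, 152, 151, 152, 152, 153, 236, 239, 237, 236, 236, 234, 234, 235]
(-80, 9, 317) [327.3 123.2]
  row 123 [235, 235, 235, 236, 235, 238, 238, 233, 169, 147, 149, 148, 149, 148, 151, 152, 147]
top (134, 0, 317) [172 172]
[[155, 157, 158, 158, 160, 161, 161, 163, 160, 237], [152, 153, 154, 155, 156, 157, 157, 159, 158, 192], [158, 158, 158, 161, 160, 162, 160, 160, 163, 150], [137, 135, 135, 133, 136, 132, 139, 144, 146, 141], [141, 141, 178, 250, 250, 249, 248, 144, 148, 145], [140, 143, 170, 239, 238, 240, 246, 97, 155, 151], [174, 154, 175, 239, 238, 240, 245, 98, 179, 222], [214, 203, 200, 238, 238, 240, 245, 117, 187, 21
[... 552 characters left out ...]
, 223, 59, 80, 81, 113, 76], [188, 221, 235, 229, 230, 217, 78, 103, 93, 85], [103, 99, 99, 186, 223, 78, 92, 114, 78, 82], [188, 132, 97, 105, 95, 89, 112, 115, 81, 81], [214, 202, 94, 106, 92, 66, 67, 102, 76, 79], [209, 90, 79, 79, 77, 49, 57, 76, 83, 80]]
scene (-134, 0, 317) [335 130]
[[140, 139, 137, 147, 140, 140, 142, 139, 139, 139], [141, 143, 145, 142, 143, 140, 142, 140, 146, 129], [142, 147, 142, 143, 143, 146, 145, 140, 133, 115], [145, 147, 146, 141, 146, 125, 131, 129, 111, 113], [147, 141, 140, 146, 203, 215, 199, 185, 181, 82], [146, 148, 149, 147, 89, 172, 206, 212, 214, 229], [142, 151, 148, 146, 106, 93, 83, 119, 172, 218], [154, 148, 140, 194, 224, 186, 99, 101, 95, 86]]
```

```bash
python3 - <<'E'
from sw import *
T,F,C=sample(10)
g=np.array([cv2.cvtColor(c["color"],cv2.COLOR_RGB2GRAY).astype(float) for c in C]);print((g.std(0)>12).sum())
for r in(150,175): print([ (255+np.argmax(abs(np.diff(gg[r,255:294])))) for gg in g])
o=robot.get_obs();print(o["time"],F[:,8].round(4))
E
```

```text
967
[np.int64(288), np.int64(288), np.int64(288), np.int64(288), np.int64(288), np.int64(288), np.int64(288), np.int64(287), np.int64(287), np.int64(287)]
[np.int64(283), np.int64(284), np.int64(284), np.int64(283), np.int64(283), np.int64(283), np.int64(283), np.int64(283), np.int64(283), np.int64(283)]
26.95 [0.4387 0.4388 0.4389 0.439  0.439  0.439  0.4391 0.439  0.4391 0.4391]
```

The body is hanging still (edge moves under 1 px), both stick ends are where predicted, and the gripper is well clear.

```bash
python3 -c "
from rig import robot
print(robot.hand_in())"
```

```text
the job is handed in; nothing more can be done
None
```

The ukulele body hangs still on its stick in both free notches, released with the gripper clear, and the job was handed in at about 27 s of the 42 s allowed; the judge returned no verdict.

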